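# Open the ratchet bookend on the hall sideboard

### The job

Make room in the bookend for the parcel that came today: press the orange release pad on the sliding jaw down and, keeping it down, push the jaw back along its bar, away from the books, as far as it will go, then let go so that the pad springs back up. Only press and push with the fingertips: pick nothing up, and leave the books and everything else on the sideboard where they stand.

Things in the scene. Friction and masses are not known exactly. Their poses are not given: they have to be found in the camera images.
- bookend: Wooden ratchet bookend, fixed; base board 340 x 170 x 12 mm. Origin: centre of its underside. x: the way the jaw opens, along the bar, away from the books; y: across, to the book side; z up. Fixed cheek at x = -142 mm, top 102 mm above the table. Steel bar with dark rack teeth along x at y = -60 mm, ending in a black stop at x = +160 mm. Jaw and pad ride on the bar.
- jaw (a joint): Travel of the sliding jaw along the bookend's x in metres: 0 nearest the books, 0.16 fully open (hard end). About 2 N of friction plus light damping; stays where left. With the pad up a ratchet pawl blocks opening (after up to 10 mm of play); with the pad down 7 mm or more it slides freely.
- jaw_face (a point): Top edge of the jaw's inner face (towards the books), over the bar's middle, 110 mm above the table. The jaw is an upright wooden plate 12 mm thick (on bookend +x of this face), 16 to 110 mm above the table, reaching across from 20 mm beyond the bar's middle (-y) to 130 mm on the book side (+y).
- pad_top (a point): Centre of the orange release pad's top, 78 mm above the table when up; axes as the bookend's. Pad 38 mm along the bar, 40 mm across, 10 mm thick, on a black carriage. It lies 26 mm in front of the jaw's inner face (bookend -x), so a fingertip pressing it can then push against the jaw plate, which rises 32 mm above it. Nearest book edge: about 40 mm across (+y) from this point.
- release (a joint): How far the release pad is pressed straight down, in metres: 0 up, 0.010 bottomed. Spring: 2 N to start, 5 N at the bottom; springs back when let go.
- book_a: Blue pocket guidebook, loose, 24 mm thick, 85 mm wide, 95 mm high, standing on the bookend board next to the fixed cheek. Origin: centre of underside.
- book_b: Red pocket guidebook, loose, 20 x 85 x 88 mm high, standing in the middle of the row. Origin: centre of underside.
- book_c: Green pocket guidebook, loose, 24 x 85 x 92 mm high, the one nearest the jaw. Origin: centre of underside.
- parcel: Small cardboard parcel with a white band, 120 x 60 x 80 mm high, loose, to the left of the bookend. Leave it. Origin: centre of underside.
- bottle: White bottle with orange cap, 52 mm across, 150 mm high, loose, to the right. Leave it. Origin: centre of underside.
- keybowl: White china key bowl, 110 mm across, 45 mm high, loose, to the right. Leave it. Origin: centre of underside.
- mug: Blue mug, 72 mm across, 75 mm high, loose, to the left. Leave it. Origin: centre of underside.
- tin: Round shoe-polish tin, black with a brass lid, 76 mm across, 30 mm high, loose, near left. Leave it. Origin: centre of underside.

How it is judged:
By the outcome, as a careful person would: the job done as asked, in the order asked, and still so for the second after the job is handed in, with the robot touching nothing.
It also fails if it takes over 34 s, if anything falls off the work surface, if the arm or the gripper's body presses on something with over 40 N, if the wrist force passes 120 N, or if a joint passes its speed limit or range.

### The arm

A 6-joint arm with a two-finger parallel gripper is mounted at the origin on the work surface. World frame = base frame: x ahead of the robot, y to its left, z up, the work surface at z = 0. Lengths are in mm, angles in rad, forces in N, time in s.
With the tool pointing down it reaches from about 300 to 775 mm from the base axis. Payload 14.6 kg.
Tool frame: the origin (TCP) lies at the very end of the fingers, on their centre line; the grasp point (between the pads) lies 19 mm behind it; z points along the fingers, y is the line along which they close (so a half turn about z gives the same grasp; the last joint's range is limited). The gripper opens to 94 mm and grips with 3 to 60 N. Pads are 16 mm wide; open, the fingers measure 119 mm over their backs; the gripper's body (75 mm by 177 mm) begins 78 mm behind the grasp point.
Start: joints at [-0.067, 0.3, 1.521, -0, 1.321, -0.067], TCP at [549.99, -0.002, 205.446] pointing down, gripper open.
Joint ranges: [-3.03, 3.03], [-0.79, 2.21], [0.23, 2.52], [-1.04, 4.18], [0, 3.07], [-2.55, 2.55]. Speed limits (rad/s): [2.22, 2.22, 2.57, 3.14, 3.14, 3.14].

### API

Orientations are given as [roll, pitch, yaw] about the fixed x, y, z axes, in that order (R = Rz(yaw) Ry(pitch) Rx(roll)).
In Python, from cell import manip, optics gives the robot as it stands.
- The arm moves only by the shell command python3 -m crank 'ROWS' [FORCE]. ROWS is JSON, a list of rows, each a list of 7 numbers: the opening in per cent of the stroke, from 0 (shut) to 100 (fully open), then the shift along the tool's x, y, z in mm, then the turn, a rotation vector about the tool's x, y, z in rad. A call has 1 to 10 rows; each row is the pose to reach, as a shift and turn from the pose commanded when the call began, along the tool's axes at that moment; what a row does not reach only later rows make up. A row lasts 1/10 s, in which the tool goes at most 50 mm and 8.59 degrees, less where a joint would pass 70% of its speed; a pose out of reach is approached as far as the arm can. A call with a gripper value outside its range is refused whole. The fingers move at their own pace and stop on an object; FORCE is the grip in N (left out, the last holds). Time passes only in rows, so rows that repeat a pose let the fingers close. It gives the time, the measured TCP pose, the force, the opening and the grip force at its end, in the units of the state.
- manip.read_state(): the state, without advancing time (a new reading comes with each control period).
- optics.camera(name): name is "scene" or "side" or "wrist"; returns (picture, depth): 384x512x3 uint8, red, green, blue; 384x512 float32, mm along the optical axis (not along the pixel's ray), 0 where there is no reading.
- optics.calibration(name): a dict with "camera_matrix" (3x3 intrinsics, pixels), "R" (3x3) and "t" (3): a world point X has camera coordinates R X + t. Camera axes: x right, y down, z forward; pixel columns grow to the right and rows downward; lengths in mm; the calibration is good to about 2 mm. A picture is of the moment at which its call begins: read the wrist's pose just before it. calibration takes no time and is no camera call; for the wrist camera it gives the pose at the moment of the call.
- manip.sign_off(): hands the job in; it is judged then, once.
The state is a dict: "clock": time; "joints": joint angles; "qd": joint speeds; "effort": joint torques, N m; "eef_pos": TCP position; "eef_rot": TCP orientation; "wrist_force": force on the tool from outside, world axes, zero at the start; "moment": the same for the moment, N m; "finger_gap": finger opening in mm; "finger_force": force on a finger pad.
Only numpy, scipy, OpenCV 4.12 (cv2) and the standard library are available. Lean on these libraries where they do the work, as an engineer would, in place of code of your own. Each camera call takes 0.05 s, during which the arm holds its last target. There are 200 camera calls.

## Working session

There is one attempt and no reset: what is moved stays moved. The work goes in short steps, Python scripts to look and compute and a shell command to move; the robot and the scene stay as the last step left them, time stands still between calls to the robot, and variables do not carry over. Pictures are saved under pics/ and viewed, at most 10 in all, crops included, and the job is handed in when it is done.

```bash
mkdir -p pics; cat > h.py <<'E'
import numpy as np, cv2
from cell import manip, optics
def snap(n,f):
    c=optics.calibration(n); p,d=optics.camera(n)
    cv2.imwrite(f'pics/{f}.png',p[:,:,::-1]); np.savez(f'pics/{f}.npz',p=p,d=d,K=c['camera_matrix'],R=c['R'],t=c['t'])
    return p,d,c
def world(c,d,mask):
    v,u=np.nonzero(mask&(d>0)); z=d[v,u]
    K=np.array(c['camera_matrix']); X=(np.linalg.inv(K)@np.vstack([u,v,np.ones_like(u)]))*z
    return (np.array(c['R']).T@(X-np.array(c['t']).reshape(3,1))).T
def orange(p):
    h=cv2.cvtColor(p,cv2.COLOR_RGB2HSV)
    return (h[...,0]>5)&(h[...,0]<20)&(h[...,1]>190)&(h[...,2]>120)
E
python3 - <<'E'
from h import *
ims=[]
for n in ['scene','side']:
    p,d,c=snap(n,n+'0'); m=orange(p)
    k,l,s,ce=cv2.connectedComponentsWithStats(m.astype(np.uint8))
    for i in range(1,k):
        if s[i,4]>30:
            w=world(c,d,l==i); print(n,s[i],w.min(0).round(),w.max(0).round(),np.median(w,0).round(1))
s=manip.read_state(); print(s['eef_pos'],s['eef_rot'],s['clock'])
E
```

```text
scene [130 140   9   9  70] [ 594. -360.  134.] [ 619. -336.  151.] [ 610.  -345.1  146.7]
scene [231 199  18  16 200] [559. -64.  31.] [621.   6.  80.] [600.4 -16.2  76.1]
side [260 199  17  10 110] [573. -41.  69.] [618.  11.  81.] [596.9 -20.1  78.4]
side [288 257  12  12 123] [ 592. -361.    1.] [ 640. -170.  153.] [ 603.3 -353.4  150.3]
[5.49773361e+02 2.21717370e-02 2.04957710e+02] [-3.14059651e+00 -7.29793247e-05  1.57083291e+00] 0.1
```

View pics/scene0.png

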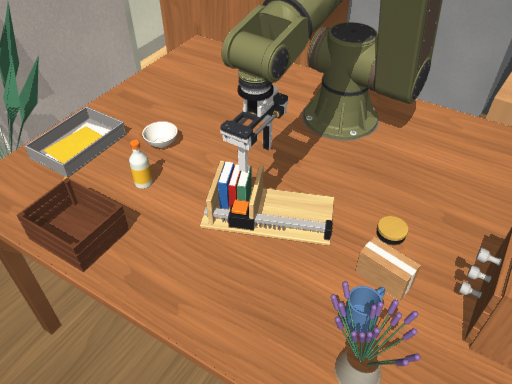

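View pics/side0.png

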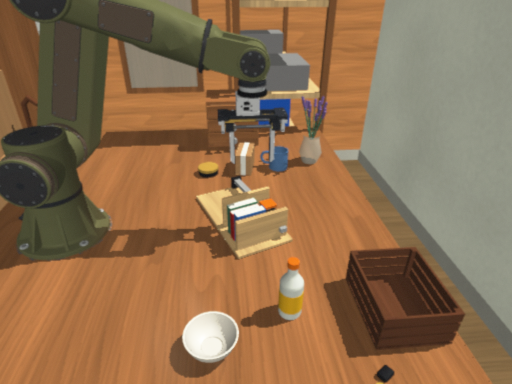

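The scene view shows the orange pad at about (240,208). The books are to its left and the black stop is at (328,229), so the jaw opens towards world +y. The side view shows the pad at about (268,204). Next I'll take a wrist view and work out the bookend axis.

```bash
python3 - <<'E'
from h import *
p,d,c=snap('wrist','w0'); m=orange(p)
k,l,s,ce=cv2.connectedComponentsWithStats(m.astype(np.uint8))
for i in range(1,k):
    if s[i,4]>30:
        w=world(c,d,l==i); print(s[i],w.min(0).round(),w.max(0).round(),np.median(w,0).round(1))
        w=w[abs(w[:,2]-np.median(w[:,2]))<4]; print(cv2.minAreaRect(w[:,:2].astype(np.float32)))
# whole-scene depth cloud: slices by height
for n in ['wrist','scene']:
    z=np.load('pics/%s.npz'%('w0' if n=='wrist' else 'scene0')); C=dict(camera_matrix=z['K'],R=z['R'],t=z['t'])
    w=world(C,z['d'],z['d']>0); 
    for lo,hi in ((7,17),(103,116)):
        q=w[(w[:,2]>lo)&(w[:,2]<hi)&(w[:,0]>470)&(w[:,0]<690)&(w[:,1]>-150)&(w[:,1]<280)]
        if len(q)>10: print(n,lo,len(q),q.min(0).round(),q.max(0).round(),cv2.minAreaRect(q[:,:2].astype(np.float32)))
E
```

```text
[ 276  174   52   48 1521] [571. -40.  76.] [619.   5.  80.] [594.7 -17.2  78.3]
((594.6843872070312, -17.40271759033203), (39.26434326171875, 35.6679801940918), 21.700702667236328)
wrist 7 15090 [470. -99.   8.] [647. 164.  17.] ((528.4080200195312, 23.489273071289062), (143.45018005371094, 302.0506286621094), 21.426504135131836)
wrist 103 7249 [ 470. -130.  103.] [636.  25. 113.] ((552.0929565429688, -56.404296875), (147.6951141357422, 119.1005630493164), 21.500986099243164)
scene 7 1831 [ 470. -120.    7.] [657. 207.  17.] ((524.2730712890625, 22.849380493164062), (161.29800415039062, 339.4561462402344), 21.84930992126465)
scene 103 483 [ 472. -134.  103.] [637.  24. 112.] ((554.8033447265625, -55.9224853515625), (144.09255981445312, 121.42546844482422), 19.119340896606445)
```

View pics/w0.png

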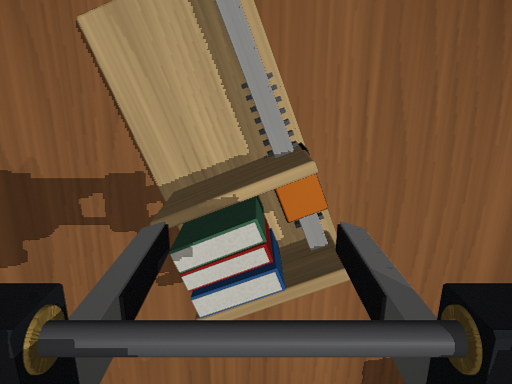

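The wrist view shows the pad at about (302,197) with the jaw plate directly above it. The bar runs up and to the left, so the bookend's x axis is world +y turned 21.5° towards -x. The pad top measures (594.7, -17.3, 78.3), and the given height of 78 agrees. I'll close the fingers, turn by -0.375 about tool z, and stop above the pad.

```bash
python3 -m crank '[[0,-4,14,0,0,0,-0.125],[0,-8,28,10,0,0,-0.25],[0,-12.6,43,30,0,0,-0.375],[0,-12.6,43,55,0,0,-0.375],[0,-12.6,43,70,0,0,-0.375],[0,-12.6,43,70,0,0,-0.375],[0,-12.6,43,70,0,0,-0.375]]' 20
python3 - <<'E'
from h import *
p,d,c=snap('wrist','w1'); m=orange(p); s=manip.read_state(); print(s['eef_pos'],s['eef_rot'],s['finger_gap'],s['clock'],s['wrist_force'])
w=world(c,d,m); w=w[abs(w[:,2]-78)<5]
if len(w)>50: print(len(w),np.median(w,0),cv2.minAreaRect(w[:,:2].astype(np.float32)))
E
```

```text
clock: 0.85
eef_pos: [593.1, -12.6, 135.9]
eef_rot: [3.142, -0.0, 1.946]
wrist_force: [0.7, -0.3, 0.5]
finger_gap: 41.4
finger_force: 0.0
[593.36388993 -12.61929985 136.47996798] [3.14050742e+00 5.36914023e-04 1.94579203e+00] 37.536985879339035 0.9 [ 0.15891565 -0.03880652 -0.37200244]
2439 [594.66002186 -16.89296285  78.29148487] ((594.6718139648438, -17.47686195373535), (39.35075759887695, 35.795570373535156), 21.227746963500977)
```

View pics/w1.png

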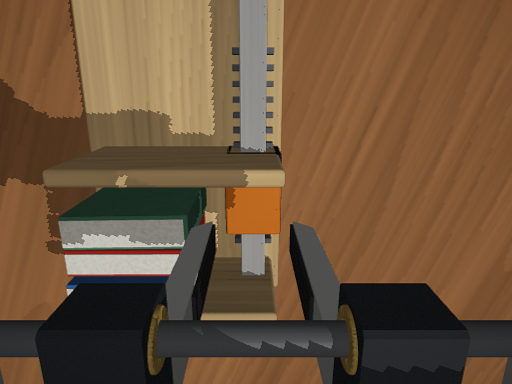

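The view is now aligned with the bar: pad at (253,210), jaw plate at row 180, and the fingers centred across the pad and still closing. I'll finish closing them and come down to just above the pad.

```bash
python3 -m crank '[[0,0,0,0,0,0,0],[0,0,0,0,0,0,0],[0,0,0,0,0,0,0],[0,0,0,0,0,0,0],[0,0,0,0,0,0,0],[0,0,0,10,0,0,0],[0,0,0,25,0,0,0],[0,0,0,40,0,0,0],[0,0,0,50,0,0,0],[0,0,0,50,0,0,0]]'
python3 - <<'E'
from h import *
snap('wrist','w2')
E
```

```text
clock: 1.9
eef_pos: [592.1, -12.5, 83.2]
eef_rot: [-3.139, -0.001, 1.946]
wrist_force: [-0.4, 0.2, -0.3]
finger_gap: 0.6
finger_force: 0.0
```

View pics/w2.png

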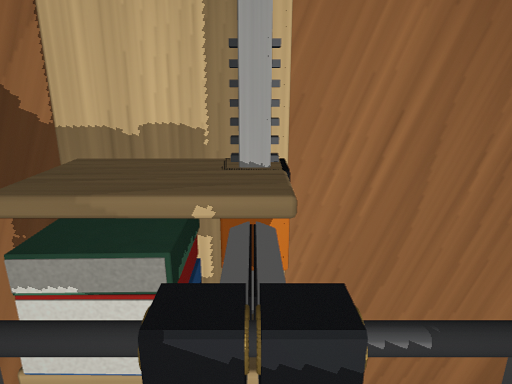

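The closed fingertips sit at (253,230) over the pad, clear of the plate and the books. Pressing now.

```bash
python3 -m crank '[[0,0,0,4,0,0,0],[0,0,0,7,0,0,0],[0,0,0,10,0,0,0],[0,0,0,13,0,0,0],[0,0,0,15,0,0,0],[0,0,0,16,0,0,0],[0,0,0,16,0,0,0],[0,0,0,16,0,0,0]]'; python3 - <<'E'
from h import *
for i in range(3):
    s=manip.read_state(); print(s['eef_pos'],s['wrist_force']); optics.camera('side')
E
```

```text
clock: 2.75
eef_pos: [593.2, -12.6, 69.7]
eef_rot: [3.141, 0.0, 1.946]
wrist_force: [1.7, 0.1, 3.8]
finger_gap: 0.6
finger_force: 2.1
[593.19394134 -12.60612072  69.70633413] [1.70347216 0.06444116 3.81018418]
[593.17402446 -12.63330611  69.7087254 ] [0.76716707 0.16421299 4.08309298]
[593.16602152 -12.6079526   69.67417035] [-0.2056036   0.55682117  4.95769422]
```

The pad is about 8.5 mm down with roughly 4.4 N on it. I'll press 1 mm further and start pushing.

```bash
python3 -m crank '[[0,0,0,0.5,0,0,0],[0,0,0,1,0,0,0],[0,2,0,1,0,0,0],[0,5,0,1,0,0,0],[0,8,0,1,0,0,0],[0,11,0,1,0,0,0],[0,14,0,1,0,0,0],[0,17,0,1,0,0,0],[0,21,0,1,0,0,0],[0,25,0,1,0,0,0]]'; python3 - <<'E'
from h import *
p,d,c=snap('side','s1'); s=manip.read_state(); print(s['eef_pos'],s['wrist_force'])
p,d,c=snap('wrist','w3')
E
```

```text
clock: 3.9
eef_pos: [583.8, 11.0, 68.5]
eef_rot: [3.141, 0.0, 1.946]
wrist_force: [3.3, -1.2, 4.8]
finger_gap: 0.8
finger_force: 2.3
[583.5664272   11.51774562  68.46367366] [3.76628069 0.14167771 5.50548173]
```

View pics/w3.png

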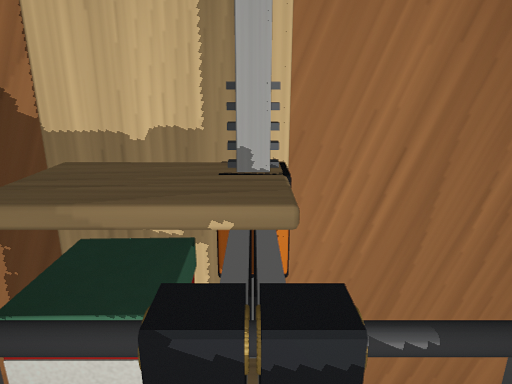

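The jaw is sliding freely: the gap to the green book has opened and the pad is still down. I'll keep pushing.

```bash
python3 -m crank '[[0,5,0,0,0,0,0],[0,11,0,0,0,0,0],[0,17,0,0,0,0,0],[0,23,0,0,0,0,0],[0,29,0,0,0,0,0],[0,35,0,0,0,0,0],[0,41,0,0,0,0,0],[0,47,0,0,0,0,0],[0,53,0,0,0,0,0],[0,59,0,0,0,0,0]]'; python3 -m crank '[[0,6,0,0,0,0,0],[0,12,0,0,0,0,0],[0,18,0,0,0,0,0],[0,24,0,0,0,0,0],[0,30,0,0,0,0,0],[0,36,0,0,0,0,0],[0,42,0,0,0,0,0],[0,47,0,0,0,0,0],[0,51,0,0,0,0,0],[0,55,0,0,0,0,0]]'
python3 - <<'E'
from h import *
p,d,c=snap('wrist','w4'); s=manip.read_state(); print(s['eef_pos'],s['wrist_force'])
def plate(f):
    z=np.load(f'pics/{f}.npz'); C=dict(camera_matrix=z['K'],R=z['R'],t=z['t']); w=world(C,z['d'],z['d']>0)
    u=np.array([-.366,.9305]); 
    a=(w[:,:2]-[594.7,-17.3])@u; b=(w[:,:2]-[594.7,-17.3])@[.9305,.366]
    k=(abs(w[:,2]-109.5)<1.5)&(b>-120)&(b<25)&(a>5); print(f,np.percentile(a[k],[1,2,50,98,99]).round(1),k.sum())
for f in ['w0','w1','w3','w4']: plate(f)
E
```

```text
clock: 5.0
eef_pos: [562.0, 66.0, 68.4]
eef_rot: [-3.142, -0.0, 1.946]
wrist_force: [2.0, -1.3, 4.1]
finger_gap: 0.5
finger_force: 2.3
clock: 6.0
eef_pos: [541.9, 117.0, 68.4]
eef_rot: [-3.142, -0.0, 1.946]
wrist_force: [2.1, -2.4, 4.6]
finger_gap: 0.5
finger_force: 2.3
[541.78826321 117.47490482  68.44201205] [2.31875416 0.60369566 5.02646873]
w0 [27.  27.2 33.  38.1 38.3] 1883
w1 [26.6 26.8 33.  38.1 38.2] 3601
w3 [40.5 40.9 58.9 64.  64.1] 6927
w4 [153.9 154.2 172.2 177.1 177.3] 6795
```

Plate travel is about 139 mm so far, with roughly 21 mm to go. Pad friction alone is carrying the jaw, so the finger will reach the plate near the end. I'll go on slowly and watch the force.

```bash
python3 -m crank '[[0,3,0,0,0,0,0],[0,7,0,0,0,0,0],[0,11,0,0,0,0,0],[0,15,0,0,0,0,0],[0,18,0,0,0,0,0],[0,21,0,0,0,0,0],[0,23,0,0,0,0,0],[0,25,0,0,0,0,0],[0,27,0,0,0,0,0],[0,29,0,0,0,0,0]]'; python3 -m crank '[[0,1,0,0,0,0,0],[0,2,0,0,0,0,0],[0,3,0,0,0,0,0],[0,4,0,0,0,0,0],[0,4,0,0,0,0,0]]'
cat >> h.py <<'E'
def plate(f):
    z=np.load(f'pics/{f}.npz'); C=dict(camera_matrix=z['K'],R=z['R'],t=z['t']); w=world(C,z['d'],z['d']>0)
    a=(w[:,:2]-[594.7,-17.3])@[-.366,.9305]; b=(w[:,:2]-[594.7,-17.3])@[.9305,.366]
    k=(abs(w[:,2]-109.5)<1.5)&(b>-120)&(b<25)&(a>5); print(f,np.percentile(a[k],[1,50,98,99]).round(1),k.sum())
E
python3 - <<'E'
from h import *
p,d,c=snap('wrist','w5'); s=manip.read_state(); print(s['eef_pos'],s['wrist_force'],(np.array(s['eef_pos'][:2])-[594.7,-17.3])@[-.366,.9305])
plate('w5')
E
```

```text
clock: 7.05
eef_pos: [532.2, 141.7, 68.5]
eef_rot: [3.141, 0.004, 1.946]
wrist_force: [10.7, -31.8, 2.5]
finger_gap: 0.3
finger_force: 18.3
clock: 7.55
eef_pos: [532.2, 141.8, 68.5]
eef_rot: [3.141, 0.009, 1.944]
wrist_force: [18.5, -48.7, 0.6]
finger_gap: 0.5
finger_force: 28.4
[532.16734637 141.75569339  68.51604451] [ 16.67361687 -46.92559377  -0.19975601] 170.88827392631035
w5 [180.8 187.6 192.5 192.7] 6602
```

The finger is hard against the plate (about 50 N), and travel is about 154 mm. I'll look at whether this is really the end stop.

```bash
python3 - <<'E'
from h import *
p,d,c=snap('scene','s5'); q,_,_=snap('side','sd5')
a=cv2.resize(p[140:260,190:350,::-1],None,fx=4,fy=4,interpolation=cv2.INTER_CUBIC)
cv2.imwrite('pics/s5c.png',a)
E
```

```text
(no output)
```

View pics/s5c.png

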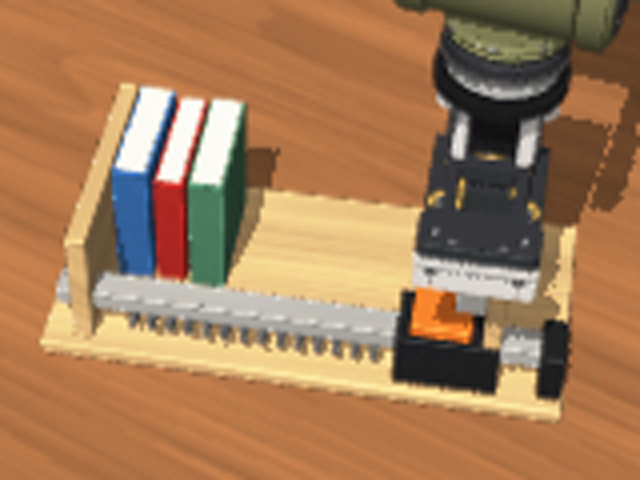

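View pics/w5.png

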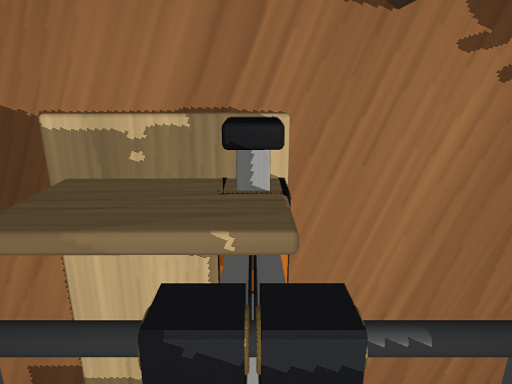

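The jaw stands near the far end with a short length of bare bar before the black stop, and the books are undisturbed at the left. To rule out a pawl catch, I'll pull back about 8 mm, press 0.5 mm deeper and push again.

```bash
python3 -m crank '[[0,-4,0,0,0,0,0],[0,-8,0,0,0,0,0],[0,-11,0,0,0,0,0],[0,-14,0,0.5,0,0,0],[0,-14,0,0.7,0,0,0]]'; python3 -m crank '[[0,3,0,0,0,0,0],[0,6,0,0,0,0,0],[0,8,0,0,0,0,0],[0,10,0,0,0,0,0],[0,12,0,0,0,0,0],[0,12,0,0,0,0,0]]'
python3 - <<'E'
from h import *
p,d,c=snap('wrist','w6'); s=manip.read_state(); print(s['eef_pos'],s['wrist_force'],(np.array(s['eef_pos'][:2])-[594.7,-17.3])@[-.366,.9305])
plate('w6')
for f in ['w5','w6']:   # black stop vs plate along the bar
    z=np.load(f'pics/{f}.npz'); C=dict(camera_matrix=z['K'],R=z['R'],t=z['t']); m=np.zeros(z['d'].shape,bool); m[115:152,222:286]=z['p'][115:152,222:286].max(2)<45
    w=world(C,z['d'],m); a=(w[:,:2]-[594.7,-17.3])@[-.366,.9305]; print(np.percentile(a,[2,50,98]),np.median(w[:,2]))
E
```

```text
clock: 8.2
eef_pos: [535.1, 134.6, 68.1]
eef_rot: [3.141, -0.0, 1.946]
wrist_force: [-1.3, -0.1, 9.8]
finger_gap: 0.4
finger_force: 5.3
clock: 8.8
eef_pos: [532.3, 141.7, 68.2]
eef_rot: [3.141, 0.007, 1.945]
wrist_force: [11.4, -34.7, 6.5]
finger_gap: 0.9
finger_force: 20.9
[532.33620985 141.68991468  68.19775092] [ 10.73106341 -34.45885201   5.66887432] 170.7652628040261
w6 [180.6 187.5 192.4 192.6] 6693
[218.00203466 227.23819649 233.55112917] 51.951071511916126
[218.02342932 227.19404499 233.55510688] 51.94850442403376
```

With the pad firmly bottomed (9.8 N) the jaw stops at the same place, so this is the hard end. I'll ease off the plate, lift straight up and check.

```bash
python3 -m crank '[[0,-2,0,0,0,0,0],[0,-3.5,0,0,0,0,0],[0,-3.5,0,-4,0,0,0],[0,-3.5,0,-9,0,0,0],[0,-3.5,0,-15,0,0,0],[0,-3.5,0,-25,0,0,0],[0,-3.5,0,-45,0,0,0],[0,-3.5,0,-75,0,0,0],[0,-3.5,0,-100,0,0,0],[0,-3.5,0,-100,0,0,0]]'; python3 -m crank '[[0,-30,0,-30,0,0,0],[0,-60,0,-40,0,0,0],[0,-60,0,-40,0,0,0],[0,-60,0,-40,0,0,0]]'
python3 - <<'E'
from h import *
p,d,c=snap('wrist','w7'); s=manip.read_state(); print(s['eef_pos'],s['wrist_force'],s['clock'])
plate('w7'); w=world(c,d,orange(p)); w=w[w[:,2]>50]; print(np.median(w,0),np.percentile(w[:,2],[5,95]),((np.median(w,0)[:2]-[594.7,-17.3])@[-.366,.9305]))
E
```

```text
clock: 9.85
eef_pos: [532.9, 142.9, 170.5]
eef_rot: [3.138, 0.001, 1.946]
wrist_force: [0.1, 0.3, 0.3]
finger_gap: 0.8
finger_force: 0.0
clock: 10.25
eef_pos: [553.5, 86.5, 206.4]
eef_rot: [-3.14, -0.001, 1.945]
wrist_force: [0.4, 0.0, -0.0]
finger_gap: 0.2
finger_force: 0.0
[553.27857202  87.01875371 206.29405033] [ 0.32252971  0.26968699 -0.50340702] 10.3
w7 [180.9 187.  192.2 192.3] 2335
[537.79815941 127.14904429  78.31802933] [77.1620996 79.4756084] 155.23590937051864
```

View pics/w7.png

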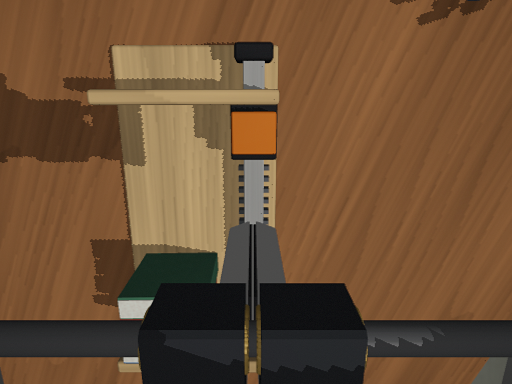

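The jaw is at its end (plate back edge at 192.3, against 192.6 when pressed there). The pad at (253,133) has sprung back to 78.3 mm, and the gripper is clear of everything.

```bash
python3 -c "
from cell import manip
print(manip.sign_off())"
```

```text
the job is handed in; nothing more can be done
None
```

The jaw is fully open at its hard end (about 154 mm of travel from where it stood), the pad has sprung back up, the books look undisturbed, and the job was handed in at 10.3 s with the robot touching nothing.

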